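# Feed the valve lap out to the third notch

## Robot

A 6-joint arm with a two-finger parallel gripper is mounted at the origin on the work surface. World frame = base frame: x ahead of the robot, y to its left, z up, the work surface at z = 0. Lengths are in m, angles in rad, forces in N, time in s.
With the tool pointing down it reaches from about 0.425 to 1.125 m from the base axis. Payload 14.9 kg.
Tool frame: the origin (TCP) lies midway between the tips of the shut fingers; the grasp point (between the pads) lies 19 mm behind it; z points along the fingers, y is the line along which they close (so a half turn about z gives the same grasp; the last joint's range is limited). The gripper opens to 91 mm and grips with 3 to 60 N. Pads are 32 mm wide; open, the fingers measure 118 mm over their backs; the gripper's body (76 mm by 178 mm) begins 60 mm behind the grasp point.
Start: joints at [-1.304, 0.379, 1.734, -0, 1.028, -0.033], TCP at [0.207, -0.669, 0.214] pointing down, gripper open.
Joint ranges: [-2.77, 2.77], [-0.74, 2.19], [0, 2.66], [-1.06, 4.2], [0.31, 2.87], [-3.08, 3.08]. Speed limits (rad/s): [1.89, 1.89, 2.39, 3.14, 3.14, 3.14].

## Interface

Orientations are given as a unit quaternion [x, y, z, w].
In Python, from bench import bot gives the robot as it stands.
- The arm moves only by the shell command python3 -m crank 'ROWS' [OPENING] [FORCE]. ROWS is JSON, a list of rows, each an object of numbers: "x", "y", "z": the shift along the world's x, y, z in units of 30 mm (1.0 is 30 mm); "wx", "wy", "wz": the turn, a rotation vector about the world's x, y, z in degrees. A call has 1 to 12 rows; each row is the pose to reach, as a shift and turn from the pose commanded when the call began; what a row does not reach only later rows make up. A row lasts 1/12 s, in which the tool goes at most 41.7 mm and 7.16 degrees, less where a joint would pass 70% of its speed; a pose out of reach is approached as far as the arm can. A call with a gripper value outside its range is refused whole. OPENING is the closure, from -1 (fully open) to 1 (shut), set as the call begins (- or left out, the last holds). The fingers move at their own pace and stop on an object; FORCE is the grip in N (left out, the last holds). Time passes only in rows, so rows that repeat a pose let the fingers close. It gives the time, the measured TCP pose, the force, the opening and the grip force at its end, in the units of the state.
- bot.observe(): the state, without advancing time (a new reading comes with each control period).
- bot.get_image(name): name is "side" or "top" or "wrist"; returns the picture (420x560x3 uint8, red, green, blue); there is no depth.
- bot.camera_model(name): a dict with "fx", "fy", "cx", "cy" (pixels), "R" (3x3) and "t" (3): a world point X has camera coordinates R X + t. Camera axes: x right, y down, z forward; pixel columns grow to the right and rows downward; lengths in m; the calibration is good to about 2 mm. A picture is of the moment at which its call begins: read the wrist's pose just before it. camera_model takes no time and is no camera call; for the wrist camera it gives the pose at the moment of the call.
- bot.finish_job(): hands the job in; it is judged then, once.
Trained networks look in the newest picture that a camera, given by its name, has taken for a name from the list of things; names that differ only in an ending like _2 or _b are one class to them, and where a whole thing is asked for, a point or a joint stands for the part that bears it (a point fixed in the world has none). Each returns a list of dicts, best first, with "p" (0 to 1); they miss things now and then, are a little off and sometimes report something else, mostly with a low value. They report only what shows in the picture. A call takes as long as a camera call.
- bot.find_in(camera, target): "pixel" ([row, column] in pixels, amid what is visible of it).
- bot.trace(camera, target): "region" (420x560 bool, what is visible of it) and "pixel" ([row, column] in pixels, amid what is visible of it).
The state is a dict: "time": time; "joint_positions": joint angles; "qvel": joint speeds; "tau": joint torques, N m; "tcp_pos": TCP position; "tool_rot": TCP orientation; "contact_force": force on the tool from outside, world axes, zero at the start; "wrist_torque": the same for the moment, N m; "grip_width": finger opening in m; "grip_force": force on a finger pad.
Only numpy, scipy, OpenCV 4.12 (cv2) and the standard library are available. Lean on these libraries where they do the work, as an engineer would, in place of code of your own. Each camera call takes 0.05 s, during which the arm holds its last target. There are 200 camera calls.

## Task

Push the brass-knobbed feed lever of the lapping rig away from the crank through its clicks and leave it resting in the third notch, letting it run no further than that at any time. Push the knob with a fingertip or the outside of the fingers, never with the fingers round it, and leave the red crank and the loose things on the bench as they are.

Things in the scene. Friction and masses are not known exactly. Their poses are not given: they have to be found in the camera images.
- feed (a joint): Travel in m of the feed slide and its upright lever along a straight rail: 0 at the crank-end stop, growing away from the crank, 0.094 at the far stop. Starts on the plain parking land (0 to 0.008). Notches at 0.026, 0.042, 0.058 (the third), 0.074, 0.090; crests before each at 0.018, 0.034, 0.050, 0.066, 0.082. Drag under 2 N on the land, 6 to 10 N to leave land or notch, less towards the crest.
- index_bar (a point): Bottom of the third notch of the fixed, scalloped steel index bar (16 mm wide, five notches 16 mm apart, 3 mm deep, along the rig's y), 31 mm above the bench. The slide's brass spring plunger, 38 mm to the rig's -x of the lever, rides on it. Past a crest the lever jumps up to 8 mm ahead by itself into the next notch, and stays there when let go.
- feed_knob (a point): Centre of the brass ball, 26 mm in diameter, on the feed lever, 125 mm above the bench; slides with the lever. Below it a 10 mm steel rod runs down to a dark shoe, top 56 mm above the bench. Frame turned with the rig: push along its -y (feed grows); crank on the +y side; spindle parallel to y, 80 mm away at +x, with a collar there moving along, up to 105 mm above the bench.
- rig: Lapping rig, bolted down. Dark iron bed 180 (x) by 320 mm (y), 22 mm thick, x from -115 to +65 mm; origin on the bench. Spindle along y at x = 20 mm, 85 mm high, in two pillars at y = -112 and 126 mm, 26 mm thick, 48 mm wide (70 at the foot), 119 mm high with oil cups. Feed lever at x = -60 mm, y = 45 mm - feed. Brass lap, 17 mm thick, out to y = -250 mm. Yaw up to 0.35 rad.
- crank_grip (a point): Middle of the red crank's round grip (22 mm diameter, 75 mm long, parallel to the spindle), 60 mm off the spindle axis and 220 mm along the rig's +y, hanging below the axis to within 0.9 rad of straight down. Turns with a drag of about 0.4 N m; to be left where it is.
- slide_knob_a: Loose brass slide knob, 18 mm wide, 23 mm high, origin under its foot; bystander.
- slide_knob_b: Second loose brass slide knob, the same; bystander.
- jar_lid: Loose frosted glass jar lid, 72 mm in diameter, 39 mm high with its knob, origin under its centre; bystander.
- bell_brace: Loose silver-plated bell brace, 75 mm long (x), 25 mm wide, 18 mm high, origin under its middle; bystander.

How it is judged:
By the outcome, as a careful person would: the job done as asked, in the order asked, and still so for the second after the job is handed in, with the robot touching nothing.
It also fails if it takes over 48 s, if anything falls off the work surface, if the arm or the gripper's body presses on something with over 40 N, if the wrist force passes 120 N, or if a joint passes its speed limit or range.

## Working session

There is one attempt and no reset: what is moved stays moved. The work goes in short steps, Python scripts to look and compute and a shell command to move; the robot and the scene stay as the last step left them, time stands still between calls to the robot, and variables do not carry over. Pictures are saved under pics/ and viewed, at most 11 in all, crops included, and the job is handed in when it is done.

```bash
ls; mkdir -p pics; cat > h.py <<'E'
import numpy as np, cv2
from bench import bot
def snap(c,fn):
    im=bot.get_image(c); cv2.imwrite('pics/'+fn,im[:,:,::-1]); return im
def ray(c,px,m=None):
    m=m or bot.camera_model(c); R=np.array(m['R']);t=np.array(m['t'])
    d=R.T@np.array([(px[1]-m['cx'])/m['fx'],(px[0]-m['cy'])/m['fy'],1.]); o=-R.T@t
    return o,d/np.linalg.norm(d)
def atz(c,px,z):
    o,d=ray(c,px); return o+d*(z-o[2])/d[2]
def tri(rs):
    A=0;b=0
    for o,d in rs:
        P=np.eye(3)-np.outer(d,d);A=A+P;b=b+P@o
    return np.linalg.solve(A,b)
def proj(c,X):
    m=bot.camera_model(c);p=np.array(m['R'])@X+np.array(m['t']);return [p[1]/p[2]*m['fy']+m['cy'],p[0]/p[2]*m['fx']+m['cx']]
E
python3 - <<'E'
from h import *
np.set_printoptions(precision=3,suppress=True)
s=bot.observe();print(s['tcp_pos'],s['tool_rot'],s['contact_force'],s['grip_width'])
for c in('side','top'):
    snap(c,c+'0.png')
    for n in('feed_knob','crank_grip','rig','slide_knob_a','jar_lid','bell_brace'):
        r=bot.find_in(c,n); print(c,n,[(np.round(x['pixel'],1),round(x['p'],2)) for x in r[:3]], [atz(c,x['pixel'],.125 if n=='feed_knob' else .02) for x in r[:1]])
a=np.vstack([cv2.imread('pics/side0.png'),cv2.imread('pics/top0.png')]);
E
```

```text
pics
[ 0.207 -0.668  0.213] [ 0.989  0.149 -0.    -0.001] [ 0.33  -0.405 -0.462] 0.09108317617305467
side feed_knob [(array([245.6, 280.3]), 0.82)] [array([0.566, 0.191, 0.125])]
side crank_grip [(array([295. , 233.7]), 0.8), (array([243.4, 277.8]), 0.4)] [array([0.643, 0.196, 0.02 ])]
side rig [(array([268.5, 258. ]), 0.85)] [array([0.607, 0.137, 0.02 ])]
side slide_knob_a [(array([271.4, 345.5]), 0.67), (array([219.4, 201.2]), 0.65)] [array([0.456, 0.144, 0.02 ])]
side jar_lid [(array([216.5, 348.4]), 0.75)] [array([ 0.434, -0.005,  0.02 ])]
side bell_brace [(array([274.8, 174.1]), 0.61)] [array([0.751, 0.153, 0.02 ])]
top feed_knob [(array([223. , 262.5]), 0.85)] [array([0.559, 0.122, 0.125])]
top crank_grip [(array([191.4, 280.2]), 0.6)] [array([0.645, 0.085, 0.02 ])]
top rig [(array([208. , 278.9]), 0.84)] [array([0.605, 0.088, 0.02 ])]
top slide_knob_a [] []
top jar_lid [(array([280.8, 327.7]), 0.87)] [array([ 0.433, -0.027,  0.02 ])]
top bell_brace [(array([154.4, 317.4]), 0.6)] [array([ 0.738, -0.005,  0.02 ])]
```

View pics/top0.png

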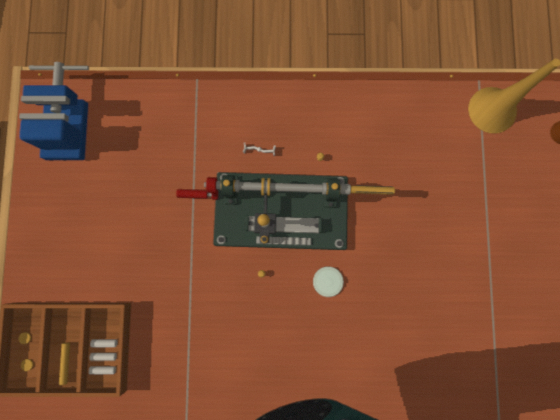

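View pics/side0.png

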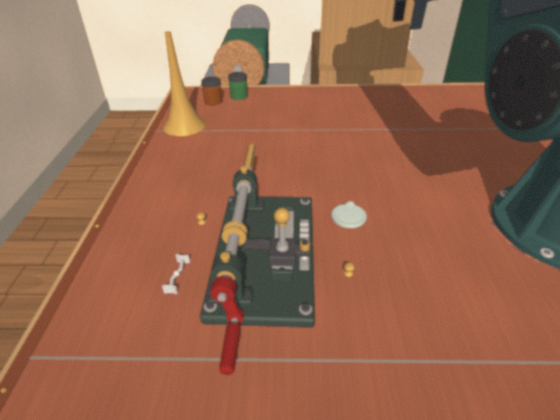

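The top view shows the rig with its crank (red) at left = +y and the knob at about (221,264). The side view shows the ball at about (216,282) and the slider to its right. I'll measure the knob and bed corners in enlarged crops.

```bash
python3 - <<'E'
from h import *
a=cv2.resize(cv2.imread('pics/top0.png')[165:255,205:355],None,fx=4,fy=4,interpolation=2)
b=cv2.resize(cv2.imread('pics/side0.png')[190:330,200:320],None,fx=4,fy=4,interpolation=2)[:, :]
cv2.imwrite('pics/a.png',a); cv2.imwrite('pics/b.png',b)
np.set_printoptions(precision=4,suppress=True)
X=tri([ray('top',(221,264)),ray('side',(216,282))]);print(X)
for p in [(173,216),(248,214.5),(176,349),(250,347)]: print(atz('top',p,.022))
m=bot.camera_model('top');print(-np.array(m['R']).T@np.array(m['t']),m['fx'])
E
```

```text
[0.5639 0.1189 0.1227]
[0.6899 0.2413 0.022 ]
[0.5087 0.2405 0.022 ]
[ 0.6835 -0.0813  0.022 ]
[ 0.5048 -0.0736  0.022 ]
[0.4715 0.0734 1.0475] 430.72555675429385
```

View pics/a.png

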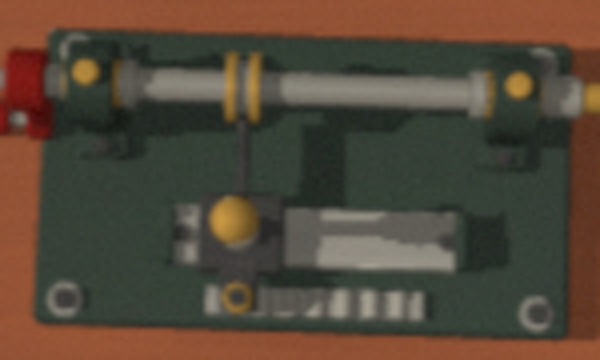

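The enlarged top view shows bed corners at crop (50,30), (568,45), (37,322) and (567,338), and the ball at (234,220). The yaw is about -0.03 rad. The plunger at (237,297) is at the left end of the index bar.

```bash
python3 - <<'E'
from h import *
from scipy.spatial.transform import Rotation as Ro
np.set_printoptions(precision=4,suppress=True)
c=lambda u,v:(165+(v+.5)/4-.5,205+(u+.5)/4-.5)
C=np.array([atz('top',c(*p),.022) for p in [(50,30),(568,45),(37,322),(567,338)]]);print(C)
ey=(C[0]+C[2]-C[1]-C[3])[:2];print(np.linalg.norm(ey)/2);ey/=np.linalg.norm(ey);ex=np.array([ey[1],-ey[0]]);yaw=np.arctan2(ex[1],ex[0])
O=C.mean(0)[:2]+.025*ex; print('yaw',yaw,'O',O)
K=atz('top',c(234,220),.125);r=K[:2]-O;print('knob',K,'rig',r@ex,r@ey)
K2=tri([ray('top',c(234,220)),ray('side',(216,282))]);print(K2)
P=atz('top',c(237,297),.045)[:2]-O;print('plunger',P@ex,P@ey)
s=bot.observe();e=Ro.from_quat(s['tool_rot']);print(e.as_matrix())
yt=e.as_matrix()[:2,1];print('turn deg',np.degrees((yaw-np.pi/2)-np.arctan2(yt[1],yt[0])))
T=np.array([*(O-.06*ex+.105*ey),.2]);print('above start',T,(T-s['tcp_pos'])/.03)
E
```

```text
[[ 0.6921  0.2386  0.022 ]
 [ 0.6838 -0.0756  0.022 ]
 [ 0.5155  0.2422  0.022 ]
 [ 0.5068 -0.0721  0.022 ]]
0.3143701492785173
yaw -0.026927596220640563 O [0.6246 0.0826]
knob [0.5661 0.1207 0.125 ] rig -0.05950571182469711 0.0365026557770423
[0.5653 0.1208 0.1244]
plunger -0.09629808993044553 0.037436501446119146
[[ 0.9554  0.2953  0.    ]
 [ 0.2953 -0.9554 -0.0001]
 [-0.      0.0001 -1.    ]]
turn deg -18.717355602706224
above start [0.5674 0.1892 0.2   ] [12.0236 28.5996 -0.4654]
```

```bash
python3 -m crank '[{"x":10,"y":15,"z":1,"wz":-18.7},{"x":10,"y":15,"z":1,"wz":-18.7},{"x":10,"y":15,"z":1,"wz":-18.7},{"x":10,"y":15,"z":1,"wz":-18.7},{"x":10,"y":15,"z":1,"wz":-18.7},{"x":10,"y":15,"z":1,"wz":-18.7},{"x":10,"y":15,"z":1,"wz":-18.7},{"x":10,"y":15,"z":1,"wz":-18.7},{"x":10,"y":15,"z":1,"wz":-18.7},{"x":10,"y":15,"z":1,"wz":-18.7},{"x":10,"y":15,"z":1,"wz":-18.7},{"x":10,"y":15,"z":1,"wz":-18.7}]' 1 10
```

```text
validation failed for argument at $[0]...
```

```bash
python3 -m crank '[{"x":1,"y":1.4,"z":0.1,"wx":0,"wy":0,"wz":-7},{"x":2,"y":2.7,"z":0.2,"wx":0,"wy":0,"wz":-12}]' 1 10; python3 -m crank -h | head -30
```

```text
time: 0.87
tcp_pos: [0.2556, -0.6017, 0.2185]
tool_rot: [0.999, 0.041, -0.0, -0.0]
contact_force: [1.2, 0.4, 0.2]
grip_width: 0.0806
grip_force: 0.0invalid input: not JSON, or not a number
```

```bash
python3 -m crank '[{"x":8,"y":12,"z":1,"wx":0,"wy":0,"wz":-6.7},{"x":8,"y":12,"z":1,"wx":0,"wy":0,"wz":-6.7},{"x":8,"y":12,"z":1,"wx":0,"wy":0,"wz":-6.7},{"x":8,"y":12,"z":1,"wx":0,"wy":0,"wz":-6.7},{"x":8,"y":12,"z":1,"wx":0,"wy":0,"wz":-6.7},{"x":8,"y":12,"z":1,"wx":0,"wy":0,"wz":-6.7},{"x":8,"y":12,"z":1,"wx":0,"wy":0,"wz":-6.7},{"x":8,"y":12,"z":1,"wx":0,"wy":0,"wz":-6.7},{"x":8,"y":12,"z":1,"wx":0,"wy":0,"wz":-6.7},{"x":8,"y":12,"z":1,"wx":0,"wy":0,"wz":-6.7},{"x":8,"y":12,"z":1,"wx":0,"wy":0,"wz":-6.7},{"x":8,"y":12,"z":1,"wx":0,"wy":0,"wz":-6.7}]'
```

```text
time: 1.87
tcp_pos: [0.4979, -0.2391, 0.2494]
tool_rot: [1.0, -0.012, 0.0, 0.0]
contact_force: [0.4, -0.1, 0.1]
grip_width: 0.0015
grip_force: 0.0
```

```bash
python3 -m crank '[{"x":2,"y":14,"z":0,"wx":0,"wy":0,"wz":0},{"x":2,"y":14,"z":0,"wx":0,"wy":0,"wz":0},{"x":2,"y":14,"z":0,"wx":0,"wy":0,"wz":0},{"x":2,"y":14,"z":0,"wx":0,"wy":0,"wz":0},{"x":2,"y":14,"z":0,"wx":0,"wy":0,"wz":0},{"x":2,"y":14,"z":0,"wx":0,"wy":0,"wz":0},{"x":2,"y":14,"z":0,"wx":0,"wy":0,"wz":0},{"x":2,"y":14,"z":0,"wx":0,"wy":0,"wz":0},{"x":2,"y":14,"z":0,"wx":0,"wy":0,"wz":0},{"x":2,"y":14,"z":0,"wx":0,"wy":0,"wz":0},{"x":2,"y":14,"z":0,"wx":0,"wy":0,"wz":0},{"x":2,"y":14,"z":0,"wx":0,"wy":0,"wz":0}]'
python3 - <<'E'
from h import *
s=bot.observe();print(s['tcp_pos'],s['contact_force'])
snap('wrist','w.png');
for n in('feed_knob','crank_grip'):
    r=bot.find_in('wrist',n);print(n,[(x['pixel'],x['p'],atz('wrist',x['pixel'],.125)) for x in r[:2]])
E
```

```text
time: 2.87
tcp_pos: [0.5563, 0.1799, 0.2488]
tool_rot: [1.0, -0.012, 0.0, -0.0]
contact_force: [-0.4, -0.7, 0.2]
grip_width: 0.0004
grip_force: 0.0
[0.55627565 0.1799131  0.24876518] [-0.35322524 -0.6979087   0.22602898]
feed_knob []
crank_grip [([118.9, 350.0], 0.77, array([0.639357  , 0.10570821, 0.125     ]))]
```

View pics/w.png

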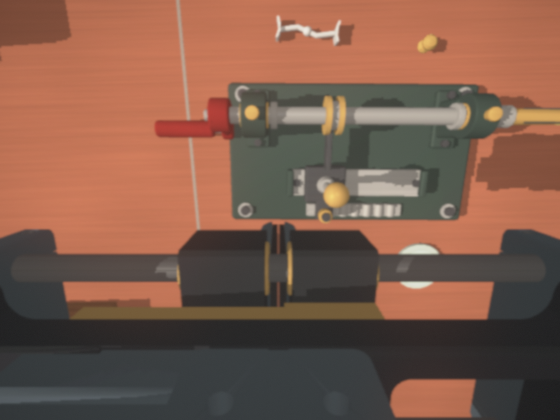

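The wrist view shows the ball at (195,336) and the shut fingers at (265,278), with the crank far left at (128,185).

```bash
python3 - <<'E'
from h import *
np.set_printoptions(precision=4,suppress=True)
s=bot.observe();print(s['tcp_pos'],s['time'])
print('knob',atz('wrist',(195,336.5),.125))
print(np.array([atz('wrist',p,.022) for p in [(84,230),(86,478),(218,231),(219,468)]]))
K=atz('wrist',(195,336.5),.125)
g=bot.get_image('side');g2=bot.get_image('top')
print(proj('side',K),proj('top',K))
E
```

```text
[0.5559 0.177  0.2487] 3.0167
knob [0.5655 0.1173 0.125 ]
[[ 0.6919  0.2339  0.022 ]
 [ 0.6807 -0.0791  0.022 ]
 [ 0.5172  0.2441  0.022 ]
 [ 0.5064 -0.0878  0.022 ]]
[np.float64(214.32089640103285), np.float64(281.41732570689334)] [np.float64(219.9054158557662), np.float64(264.6939710146401)]
```

```bash
python3 -m crank '[{"x":0.33,"y":0,"z":-1.2,"wx":0,"wy":0,"wz":0},{"x":0.33,"y":0,"z":-2.4,"wx":0,"wy":0,"wz":0},{"x":0.33,"y":0,"z":-3.6,"wx":0,"wy":0,"wz":0},{"x":0.33,"y":0,"z":-4.7,"wx":0,"wy":0,"wz":0},{"x":0.33,"y":0,"z":-4.7,"wx":0,"wy":0,"wz":0},{"x":0.33,"y":0,"z":-4.7,"wx":0,"wy":0,"wz":0}]'
python3 -m crank '[{"x":0,"y":-0.2,"z":0,"wx":0,"wy":0,"wz":0},{"x":0,"y":-0.4,"z":0,"wx":0,"wy":0,"wz":0},{"x":0,"y":-0.6,"z":0,"wx":0,"wy":0,"wz":0},{"x":0,"y":-0.6,"z":0,"wx":0,"wy":0,"wz":0},{"x":0,"y":-0.6,"z":0,"wx":0,"wy":0,"wz":0}]'
```

```text
time: 3.62
tcp_pos: [0.5653, 0.177, 0.1073]
tool_rot: [1.0, -0.014, -0.001, 0.0]
contact_force: [-1.0, -0.4, 1.0]
grip_width: 0.0004
grip_force: 0.0
time: 4.03
tcp_pos: [0.5665, 0.1598, 0.1089]
tool_rot: [1.0, -0.014, 0.001, -0.0]
contact_force: [0.5, 0.1, 0.2]
grip_width: 0.0001
grip_force: 0.0
```

```bash
for i in 1; do python3 -m crank '[{"x":0,"y":-0.15,"z":0,"wx":0,"wy":0,"wz":0},{"x":0,"y":-0.3,"z":0,"wx":0,"wy":0,"wz":0},{"x":0,"y":-0.3,"z":0,"wx":0,"wy":0,"wz":0}]'; done
python3 -m crank '[{"x":0,"y":-0.1,"z":0,"wx":0,"wy":0,"wz":0},{"x":0,"y":-0.1,"z":0,"wx":0,"wy":0,"wz":0}]'
python3 -m crank '[{"x":0,"y":-0.1,"z":0,"wx":0,"wy":0,"wz":0},{"x":0,"y":-0.1,"z":0,"wx":0,"wy":0,"wz":0}]'
```

```text
time: 4.28
tcp_pos: [0.5659, 0.1506, 0.1079]
tool_rot: [1.0, -0.013, -0.0, 0.0]
contact_force: [-0.4, 0.2, 0.4]
grip_width: 0.0005
grip_force: 0.0
time: 4.45
tcp_pos: [0.5659, 0.1478, 0.1078]
tool_rot: [1.0, -0.013, -0.0, 0.0]
contact_force: [0.4, 0.4, 0.5]
grip_width: 0.0008
grip_force: 0.0
time: 4.62
tcp_pos: [0.5659, 0.1449, 0.1078]
tool_rot: [1.0, -0.013, -0.0, 0.0]
contact_force: [-0.7, -0.6, -0.1]
grip_width: 0.0002
grip_force: 0.0
```

```bash
R='x'; python3 -m crank '[{"x":0,"y":-0.1,"z":0,"wx":0,"wy":0,"wz":0},{"x":0,"y":-0.1,"z":0,"wx":0,"wy":0,"wz":0}]' | sed -n '2p;4p'
python3 -m crank '[{"x":0,"y":-0.1,"z":0,"wx":0,"wy":0,"wz":0},{"x":0,"y":-0.1,"z":0,"wx":0,"wy":0,"wz":0}]'| sed -n '2p;4p'
python3 -m crank '[{"x":0,"y":-0.1,"z":0,"wx":0,"wy":0,"wz":0},{"x":0,"y":-0.1,"z":0,"wx":0,"wy":0,"wz":0}]'| sed -n '2p;4p'
```

```text
tcp_pos: [0.5659, 0.1419, 0.1078]
contact_force: [-0.4, 0.5, -0.2]
tcp_pos: [0.5659, 0.1388, 0.1078]
contact_force: [-1.7, 1.6, 0.1]
tcp_pos: [0.566, 0.1358, 0.1079]
contact_force: [-0.6, 0.1, -0.8]
```

```bash
python3 - <<'E'
from h import *
im=bot.get_image('side')[170:290,220:340]
cv2.imwrite('pics/s1.png',cv2.resize(im[:,:,::-1],None,fx=5,fy=5,interpolation=2))
E
```

```text
(no output)
```

View pics/s1.png

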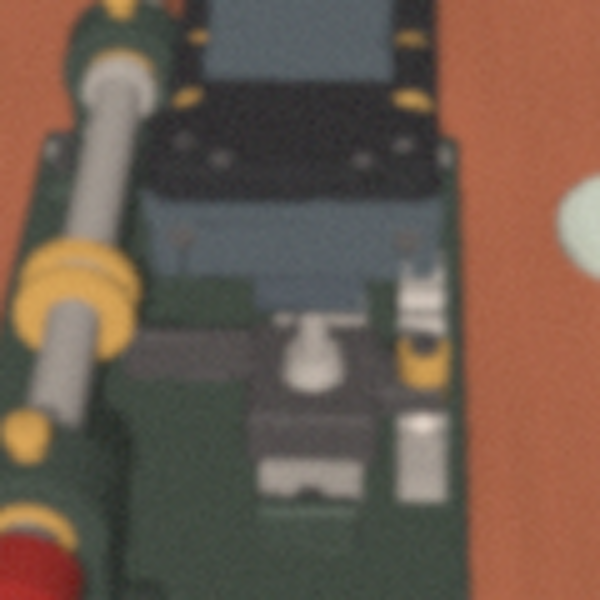

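The side crop shows the fingers (280,290) in front of and hiding the ball, with the lever rod still upright below. I'll go on in small steps and watch the force.

```bash
python3 -m crank '[{"x":0,"y":-0.1,"z":0,"wx":0,"wy":0,"wz":0},{"x":0,"y":-0.1,"z":0,"wx":0,"wy":0,"wz":0}]' | sed -n '2p;4p'
python3 -m crank '[{"x":0,"y":-0.1,"z":0,"wx":0,"wy":0,"wz":0},{"x":0,"y":-0.1,"z":0,"wx":0,"wy":0,"wz":0}]'| sed -n '2p;4p'
python3 - <<'E'
from h import *
s=bot.observe();im=snap('wrist','w2.png');h=cv2.cvtColor(im,cv2.COLOR_RGB2HSV)
r=bot.trace('wrist','feed_knob')
for x in r[:2]:
    print(x['p'],x['pixel'],x['region'].sum());v,u=np.nonzero(x['region']);print(v.min(),v.max(),u.min(),u.max())
    print(atz('wrist',x['pixel'],.125),s['tcp_pos'],bot.observe()['time'])
E
```

```text
tcp_pos: [0.5659, 0.1329, 0.1078]
contact_force: [0.7, 0.9, 0.0]
tcp_pos: [0.5659, 0.1298, 0.1078]
contact_force: [-0.9, 0.5, -0.7]
0.63 [177.7, 314.9] 4873
81 245 277 340
[0.61199787 0.10962821 0.125     ] [0.56592694 0.12980709 0.10782809] 5.6
```

View pics/w2.png

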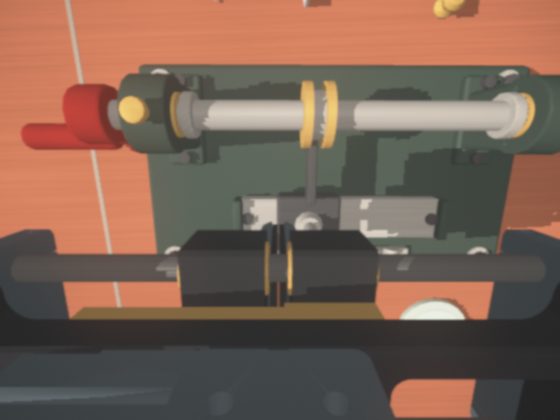

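The wrist view shows the ball hidden by the gripper, the collar at (115,318) and the rod foot at (222,308). The collar gives the feed.

```bash
python3 - <<'E'
from h import *
np.set_printoptions(precision=4,suppress=True)
print('collar now',atz('wrist',(115,318.5),.085),'rod',atz('wrist',(222,308),.058),bot.observe()['tcp_pos'])
a=cv2.imread('pics/top0.png');im=bot.get_image('top');b=im[:,:,::-1]
for q in (a,b):
    h=cv2.cvtColor(np.ascontiguousarray(q),cv2.COLOR_BGR2HSV)[178:198,245:300]; m=(h[...,0]>12)&(h[...,0]<30)&(h[...,1]>120)&(h[...,2]>70); v,u=np.nonzero(m); print(m.sum(),u.mean()+245 if m.any() else None, v.mean()+178, atz('top',(187,u.mean()+245),.09))
cv2.imwrite('pics/t2.png',cv2.resize(b[165:255,205:355],None,fx=4,fy=4,interpolation=2))
E
```

```text
collar now [0.6464 0.1025 0.085 ] rod [0.5688 0.1068 0.058 ] [0.566  0.13   0.1079]
94 265.2340425531915 186.32978723404256 [0.6436 0.1184 0.09  ]
2 274.0 193.5 [0.6437 0.0987 0.09  ]
```

View pics/t2.png

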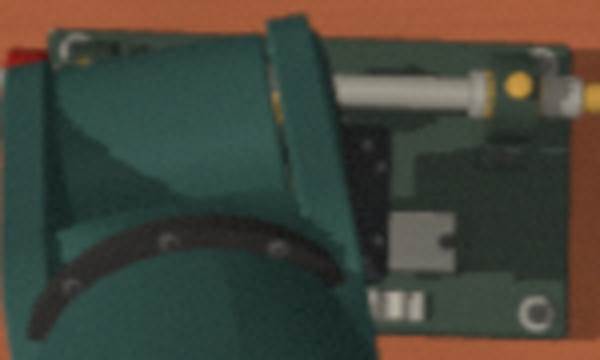

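```bash
python3 - <<'E'
from h import *
np.set_printoptions(precision=4,suppress=True)
m=bot.camera_model('wrist');R=np.array(m['R']);o=-R.T@np.array(m['t'])
s=bot.observe();d=np.array([.5559,.177,.2487])-s['tcp_pos'];print(o,R)
m2=dict(m,t=-R@(o+d))
def cen(f,r0,r1,c0,c1):
    q=cv2.imread(f);h=cv2.cvtColor(q,cv2.COLOR_BGR2HSV)[r0:r1,c0:c1];k=(h[...,0]>12)&(h[...,0]<30)&(h[...,1]>120)&(h[...,2]>70);v,u=np.nonzero(k);return (v.min()+v.max())/2+r0,(u.min()+u.max())/2+c0,u.min()+c0,u.max()+c0
for f,M,b in(('pics/w.png',m2,(92,140,300,370)),('pics/w2.png',m,(75,155,285,350))):
    p=cen(f,*b); o_,dd=ray('wrist',p[:2],M); print(p,o_+dd*(.085-o_[2])/dd[2])
    for q in ([(97,251),(113,493)] if 'w.p' in f else [(109,132),(115,517)]): # pillar cups
        o_,dd=ray('wrist',(q[0] if 'w.p' in f else q[0],q[1]) if 0 else ((113,251) if q[1]==251 else q),M); print('cup',o_+dd*(.117-o_[2])/dd[2])
print(s['contact_force'],s['tcp_pos'])
E
```

```text
[0.6319 0.1286 0.2795] [[-0.0279 -0.9996 -0.0004]
 [-0.9719  0.027   0.2338]
 [-0.2337  0.0069 -0.9723]]
(np.float64(114.5), np.float64(333.0), np.int64(322), np.int64(344)) [0.6469 0.115  0.085 ]
cup [0.6482 0.2012 0.117 ]
cup [ 0.6415 -0.0362  0.117 ]
(np.float64(114.0), np.float64(318.0), np.int64(300), np.int64(336)) [0.647  0.1029 0.085 ]
cup [0.6497 0.2047 0.117 ]
cup [0.6411 0.0024 0.117 ]
[ 0.0895 -0.0629 -0.2514] [0.566  0.1301 0.1079]
```

```bash
python3 -m crank '[{"x":0,"y":-0.05,"z":0,"wx":0,"wy":0,"wz":0}]' | sed -n '2p;4p'
python3 -m crank '[{"x":0,"y":-0.05,"z":0,"wx":0,"wy":0,"wz":0}]'| sed -n '2p;4p'
python3 -m crank '[{"x":0,"y":-0.05,"z":0,"wx":0,"wy":0,"wz":0}]'| sed -n '2p;4p'
python3 -m crank '[{"x":0,"y":-0.05,"z":0,"wx":0,"wy":0,"wz":0}]'| sed -n '2p;4p'
```

```text
tcp_pos: [0.566, 0.1288, 0.1079]
contact_force: [0.3, 0.7, -0.2]
tcp_pos: [0.5659, 0.1272, 0.1078]
contact_force: [0.0, 1.6, -0.5]
tcp_pos: [0.566, 0.1256, 0.1079]
contact_force: [0.1, 0.6, 0.2]
tcp_pos: [0.5659, 0.124, 0.1079]
contact_force: [-0.2, 0.1, 0.7]
```

```bash
cat >> h.py <<'E'
def collar(show=True):
    im=bot.get_image('wrist');m=bot.camera_model('wrist')
    r0,c0,r1,c1=75,255,155,400
    h=cv2.cvtColor(im,cv2.COLOR_RGB2HSV)[r0:r1,c0:c1];k=((h[...,0]>12)&(h[...,0]<30)&(h[...,1]>120)&(h[...,2]>70)).astype(np.uint8)
    v,u=np.nonzero(cv2.morphologyEx(k,cv2.MORPH_OPEN,np.ones((3,3))));p=(115,(u.min()+u.max())/2+c0)
    o,d=ray('wrist',p,m);X=o+d*(.085-o[2])/d[2];s=bot.observe()
    print('collar px',p[1],u.min()+c0,u.max()+c0,'y',X[1].round(4),'tcp',np.round(s['tcp_pos'],4),'F',np.round(s['contact_force'],1),s['time'])
E
python3 -c "
from h import *
collar()"
```

```text
collar px 317.0 299 335 y 0.0973 tcp [0.5659 0.1238 0.1078] F [-0.5 -0.5  0.3] 6.0333
```

```bash
python3 -m crank '[{"x":0,"y":-0.05,"z":0,"wx":0,"wy":0,"wz":0}]' | sed -n '4p'
python3 -c "
from h import *
collar()"
python3 -m crank '[{"x":0,"y":-0.05,"z":0,"wx":0,"wy":0,"wz":0}]' | sed -n '4p'
python3 -c "
from h import *
collar()"
python3 -m crank '[{"x":0,"y":-0.05,"z":0,"wx":0,"wy":0,"wz":0}]' | sed -n '4p'
python3 -c "
from h import *
collar()"
```

```text
contact_force: [-0.5, 1.5, 0.3]
collar px 317.0 299 335 y 0.0958 tcp [0.5659 0.1224 0.1078] F [-0.7 -0.4 -0.2] 6.1667
contact_force: [-0.1, 1.0, 0.4]
collar px 317.0 299 335 y 0.0944 tcp [0.5659 0.1209 0.1078] F [ 0.2 -1.1  0.1] 6.3
contact_force: [-1.1, 0.1, -0.4]
collar px 317.5 300 335 y 0.0926 tcp [0.5659 0.1194 0.1078] F [ 0.1  0.5 -0.5] 6.4333
```

```bash
python3 - <<'E'
from h import *
im=snap('wrist','w3.png')
a=cv2.imread('pics/w2.png')[60:260,100:560];b=cv2.imread('pics/w3.png')[60:260,100:560]
cv2.imwrite('pics/cmp.png',cv2.resize(np.vstack([a,b]),None,fx=1.45,fy=1.45))
E
```

```text
(no output)
```

View pics/cmp.png

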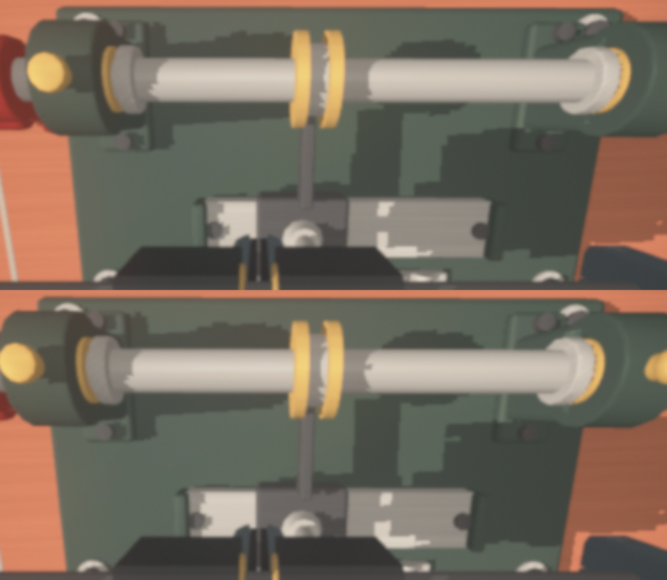

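The comparison shows that the collar and slide moved with the fingers relative to the bed. Both oil cups are now visible at (110,114) and (113,552), so I can get the feed from them.

```bash
python3 - <<'E'
from h import *
np.set_printoptions(precision=4,suppress=True)
m=bot.camera_model('wrist')
P=lambda p,z:(lambda o,d:o+d*(z-o[2])/d[2])(*ray('wrist',p,m))
for z in(.11,.119):
    L=P((109.7,113.8),z);R=P((113,551.7),z);print('cups',L,R,L[1]-R[1],'origin y',(L[1]+R[1])/2-.007)
# bearing inner faces: rings at spindle height
print('rings z.085', P((113,157),.085),P((113,511),.085))
# rail ends z~.03: left/right
print('rail ends',P((211,222),.05),P((211,427),.05))
print('collar',P((115,317.5),.085),P((115,317.5),.1))
print('rod',P((222,307.5),.06), bot.observe()['tcp_pos'])
E
```

```text
cups [0.6504 0.2073 0.11  ] [ 0.642  -0.0325  0.11  ] 0.2398363231852904 origin y 0.08042616293842356
cups [0.6494 0.2026 0.119 ] [ 0.6415 -0.0245  0.119 ] 0.2271021121499764 origin y 0.08204700526321332
rings z.085 [0.6504 0.1936 0.085 ] [ 0.6442 -0.0291  0.085 ]
rail ends [0.5776 0.1644 0.05  ] [0.5731 0.     0.05  ]
collar [0.6464 0.0926 0.085 ] [0.6453 0.0946 0.1   ]
rod [0.5694 0.0968 0.06  ] [0.566  0.1195 0.1079]
```

```bash
python3 -c "
from h import *
s=bot.observe();print(np.round(s['tau'],2),np.round(s['wrist_torque'],2))
collar()"
python3 -m crank '[{"x":0,"y":0.1,"z":0,"wx":0,"wy":0,"wz":0},{"x":0,"y":0.3,"z":0,"wx":0,"wy":0,"wz":0},{"x":0,"y":0.3,"z":0,"wx":0,"wy":0,"wz":0}]' | sed -n '4p'
python3 -c "
from h import *
s=bot.observe();print(np.round(s['tau'],2),np.round(s['wrist_torque'],2))
collar()"
```

```text
[-1.000e-01 -6.444e+01 -3.455e+01  2.000e-02 -8.000e-02 -5.000e-02] [ 0.02 -0.05 -0.01]
collar px 317.5 300 335 y 0.0927 tcp [0.566  0.1196 0.1079] F [ 0.4 -0.6 -0. ] 6.5333
contact_force: [-0.3, 0.3, -0.0]
[-1.800e-01 -6.453e+01 -3.453e+01  0.000e+00 -6.000e-02  1.800e-01] [ 0.01  0.01 -0.01]
collar px 334.0 315 353 y 0.0921 tcp [0.566  0.1293 0.1079] F [-0.4 -0.2 -0.5] 6.8333
```

```bash
python3 -m crank '[{"x":0,"y":0,"z":1.3,"wx":0,"wy":0,"wz":0},{"x":0,"y":0.3,"z":2.6,"wx":0,"wy":0,"wz":0},{"x":0,"y":1.5,"z":3,"wx":0,"wy":0,"wz":0},{"x":0,"y":2.8,"z":3,"wx":0,"wy":0,"wz":0},{"x":0,"y":4.1,"z":3,"wx":0,"wy":0,"wz":0},{"x":0,"y":5.4,"z":3,"wx":0,"wy":0,"wz":0},{"x":0,"y":6.7,"z":3,"wx":0,"wy":0,"wz":0},{"x":0,"y":8,"z":3,"wx":0,"wy":0,"wz":0},{"x":0,"y":9,"z":3,"wx":0,"wy":0,"wz":0},{"x":0,"y":9,"z":3,"wx":0,"wy":0,"wz":0},{"x":0,"y":9,"z":3,"wx":0,"wy":0,"wz":0}]' | sed -n '1,4p'
python3 - <<'E'
from h import *
snap('top','t3.png');snap('side','s3.png')
a=cv2.imread('pics/t3.png')[165:255,205:355]
cv2.imwrite('pics/t3c.png',np.vstack([cv2.resize(cv2.imread('pics/a.png')[:300],(600,300)),cv2.resize(a,None,fx=4,fy=4,interpolation=2)[:300]]))
E
```

```text
time: 7.75
tcp_pos: [0.5655, 0.4, 0.1975]
tool_rot: [1.0, -0.012, -0.0, 0.0]
contact_force: [-1.5, 0.5, -0.7]
```

View pics/t3c.png

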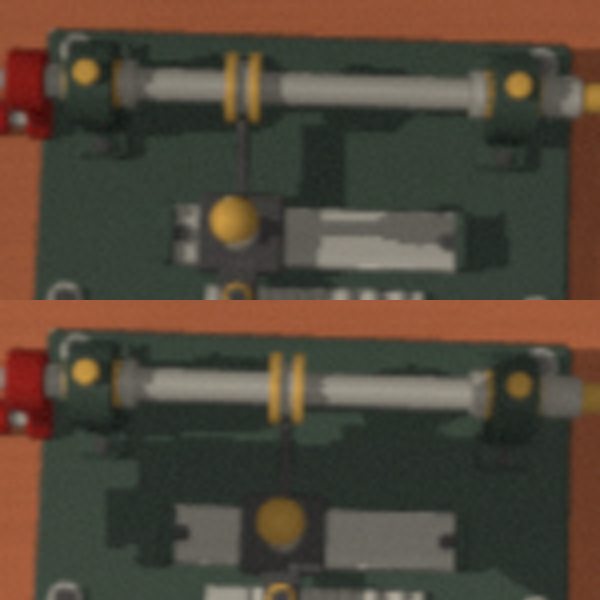

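The stacked view (before above, now below) shows the ball shifted from crop 234 to 281, so the lever has moved about 25 mm. I'll check it against the index bar.

```bash
python3 - <<'E'
from h import *
c=lambda u,v:(165+(v+.5)/4-.5,205+(u+.5)/4-.5)
L=atz('top',c(85,70),.119);R=atz('top',c(518,84),.119);print(L,R,np.linalg.norm(L-R))
ey=(L-R)[:2]/np.linalg.norm((L-R)[:2]);ex=np.array([ey[1],-ey[0]])
O=(L+R)[:2]/2-.007*ey-.02*ex;print('O',O,'yaw',np.arctan2(ex[1],ex[0]))
for n,p,z in(('knob0',(234,220),.125),('knob',(281,222),.125),('plg0',(237,297),.045),('plg',(281,297),.045),('col',(287,88),.09)):
    r=atz('top',c(*p),z)[:2]-O;print(n,(r@ex).round(4),(45-1e3*r@ey).round(1))
W=lambda x,y,z:np.array([*(O+x*ex+y*ey),z])
a=cv2.imread('pics/t3.png');b=cv2.imread('pics/s3.png')
A=cv2.resize(a[230:250,250:320],None,fx=11,fy=11,interpolation=2)
B=cv2.resize(b[200:265,285:330],None,fx=8,fy=5.5,interpolation=2)
for i,f in enumerate((26,42,58,74,90)):
    p=proj('top',W(-.098,.045-f/1e3,.031));x=int((p[1]-250+.5)*11);cv2.line(A,(x,0),(x,40),(0,0,255),2)
    p=proj('side',W(-.106,.045-f/1e3,.031));x=int((p[1]-285+.5)*8);y=int((p[0]-200+.5)*5.5);cv2.line(B,(x,y),(x+15,y),(0,0,255),2)
    
M=np.zeros((A.shape[0]+B.shape[0],max(A.shape[1],B.shape[1]),3),np.uint8);M[:A.shape[0],:A.shape[1]]=A;M[A.shape[0]:,:B.shape[1]]=B
cv2.imwrite('pics/bar.png',M);print(M.shape)
E
```

```text
[0.64895378 0.20333622 0.119     ] [ 0.64191254 -0.03373274  0.119     ] 0.23717350151333963
O [0.62523415 0.07839859] yaw -0.02969250041012436
knob0 -0.0604 4.5
knob -0.0607 29.8
plg0 -0.0972 3.7
plg -0.0964 29.2
col 0.0188 29.5
(578, 770, 3)
```

View pics/bar.png

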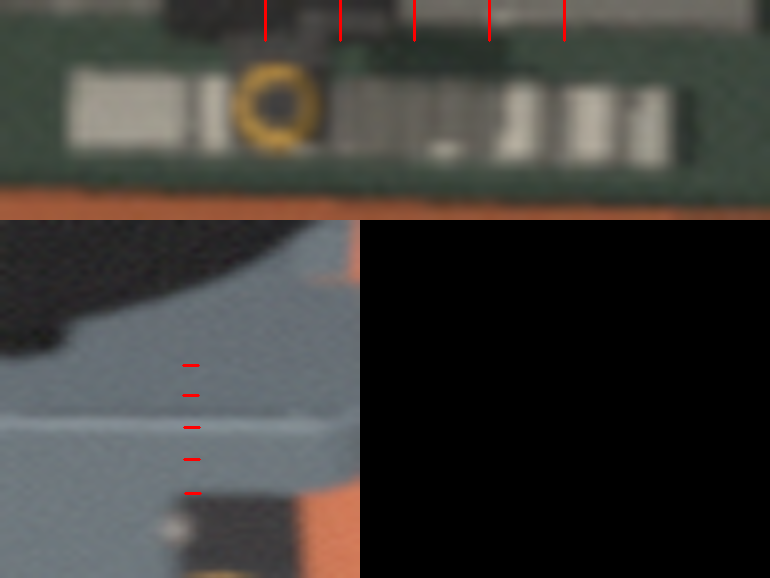

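The bar crop shows the plunger ring centred at x≈275, between the first-notch tick (265) and the second (340). The feed is therefore about 26–30 mm, which puts it in the first notch region. I'll go back and continue in small monitored steps.

```bash
python3 -m crank '[{"x":0,"y":-1.2,"z":0,"wx":0,"wy":0,"wz":0},{"x":0,"y":-2.5,"z":0,"wx":0,"wy":0,"wz":0},{"x":0,"y":-3.8,"z":0,"wx":0,"wy":0,"wz":0},{"x":0,"y":-5.1,"z":0,"wx":0,"wy":0,"wz":0},{"x":0,"y":-6.4,"z":0,"wx":0,"wy":0,"wz":0},{"x":0,"y":-7.6,"z":0,"wx":0,"wy":0,"wz":0},{"x":0,"y":-8.4,"z":0,"wx":0,"wy":0,"wz":0},{"x":0,"y":-8.7,"z":0,"wx":0,"wy":0,"wz":0},{"x":0,"y":-8.7,"z":-1.2,"wx":0,"wy":0,"wz":0},{"x":0,"y":-8.7,"z":-2.4,"wx":0,"wy":0,"wz":0},{"x":0,"y":-8.7,"z":-3,"wx":0,"wy":0,"wz":0},{"x":0,"y":-8.7,"z":-3,"wx":0,"wy":0,"wz":0}]' | sed -n '1,4p'
python3 -m crank '[{"x":0,"y":-0.2,"z":0,"wx":0,"wy":0,"wz":0},{"x":0,"y":-0.4,"z":0,"wx":0,"wy":0,"wz":0},{"x":0,"y":-0.5,"z":0,"wx":0,"wy":0,"wz":0},{"x":0,"y":-0.5,"z":0,"wx":0,"wy":0,"wz":0}]' | sed -n '1,4p'
python3 -c "
from h import *
collar()"
```

```text
time: 8.85
tcp_pos: [0.5634, 0.1367, 0.1042]
tool_rot: [1.0, -0.014, -0.003, 0.001]
contact_force: [-0.5, -0.4, -0.0]
time: 9.18
tcp_pos: [0.5668, 0.122, 0.1094]
tool_rot: [1.0, -0.014, 0.001, -0.0]
contact_force: [0.6, -0.5, -0.3]
collar px 321.5 304 339 y 0.0927 tcp [0.5667 0.1223 0.1092] F [-0.3 -0.4 -0.5] 9.2333
```

```bash
python3 -m crank '[{"x":0,"y":-0.08,"z":0,"wx":0,"wy":0,"wz":0}]' | sed -n '4p'
python3 -m crank '[{"x":0,"y":-0.05,"z":0,"wx":0,"wy":0,"wz":0}]' | sed -n '4p'
python3 -c "
from h import *
collar()"
python3 -m crank '[{"x":0,"y":-0.05,"z":0,"wx":0,"wy":0,"wz":0}]' | sed -n '4p'
python3 -c "
from h import *
collar()"
python3 -m crank '[{"x":0,"y":-0.05,"z":0,"wx":0,"wy":0,"wz":0}]' | sed -n '4p'
python3 -c "
from h import *
collar()"
```

```text
contact_force: [-0.4, 0.3, 0.0]
contact_force: [0.0, 0.2, 0.7]
collar px 317.5 300 335 y 0.0917 tcp [0.5662 0.1186 0.1082] F [-0.7  0.5  0.1] 9.45
contact_force: [0.2, 1.2, 0.7]
collar px 317.5 300 335 y 0.0903 tcp [0.566  0.1171 0.108 ] F [-0.4 -1.1 -0.9] 9.5833
contact_force: [-0.5, 0.4, 0.7]
collar px 317.5 300 335 y 0.0888 tcp [0.5659 0.1156 0.1079] F [-0.1  0.6  0.9] 9.7167
```

```bash
python3 -m crank '[{"x":0,"y":-0.05,"z":0,"wx":0,"wy":0,"wz":0}]' | sed -n '4p'
python3 -c "
from h import *
collar()"
python3 -m crank '[{"x":0,"y":-0.05,"z":0,"wx":0,"wy":0,"wz":0}]' | sed -n '4p'
python3 -c "
from h import *
collar()"
python3 -m crank '[{"x":0,"y":-0.05,"z":0,"wx":0,"wy":0,"wz":0}]' | sed -n '4p'
python3 -c "
from h import *
collar()"
```

```text
contact_force: [0.5, 1.1, 0.1]
collar px 317.5 300 335 y 0.0872 tcp [0.5659 0.1141 0.1078] F [ 0.5 -0.  -0.2] 9.85
contact_force: [0.2, 0.5, -0.6]
collar px 317.5 300 335 y 0.0857 tcp [0.5659 0.1125 0.1078] F [ 0.1 -1.4  0.4] 9.9833
contact_force: [-0.1, 1.2, -0.3]
collar px 317.5 300 335 y 0.0842 tcp [0.5659 0.111  0.1078] F [-0.6 -0.8  0.2] 10.1167
```

```bash
python3 -m crank '[{"x":0,"y":-0.05,"z":0,"wx":0,"wy":0,"wz":0},{"x":0,"y":-0.1,"z":0,"wx":0,"wy":0,"wz":0}]' | sed -n '4p'
python3 -c "
from h import *
collar()"
python3 -m crank '[{"x":0,"y":-0.05,"z":0,"wx":0,"wy":0,"wz":0},{"x":0,"y":-0.1,"z":0,"wx":0,"wy":0,"wz":0}]' | sed -n '4p'
python3 -c "
from h import *
collar()"
python3 -m crank '[{"x":0,"y":-0.05,"z":0,"wx":0,"wy":0,"wz":0},{"x":0,"y":-0.1,"z":0,"wx":0,"wy":0,"wz":0}]' | sed -n '4p'
python3 -c "
from h import *
collar();bot.get_image('wrist')
im=snap('wrist','w5.png')"
```

```text
contact_force: [-0.6, 0.2, 0.5]
collar px 317.5 300 335 y 0.0811 tcp [0.5659 0.108  0.1078] F [ 0.1 -0.1  0.1] 10.3333
contact_force: [-2.2, 1.0, -0.2]
collar px 317.5 300 335 y 0.0781 tcp [0.5659 0.105  0.1079] F [ 0.1 -0.2  0.3] 10.55
contact_force: [-1.2, 0.8, -0.2]
collar px 317.5 300 335 y 0.0751 tcp [0.566  0.102  0.1078] F [ 0.6 -0.7  0. ] 10.7667
```

```bash
python3 -m crank '[{"x":0,"y":-0.06,"z":0,"wx":0,"wy":0,"wz":0}]' | sed -n '4p'
python3 -c "
from h import *
collar()"
python3 -m crank '[{"x":0,"y":-0.05,"z":0,"wx":0,"wy":0,"wz":0}]' | sed -n '4p'
python3 -c "
from h import *
collar()"
python3 -m crank '[{"x":0,"y":-0.05,"z":0,"wx":0,"wy":0,"wz":0}]' | sed -n '4p'
python3 -c "
from h import *
collar()"
python3 -m crank '[{"x":0,"y":-0.05,"z":0,"wx":0,"wy":0,"wz":0}]' | sed -n '4p'
python3 -c "
from h import *
collar()"
```

```text
contact_force: [0.2, 1.0, 0.1]
collar px 317.5 300 335 y 0.0734 tcp [0.566  0.1003 0.1079] F [ 0.6 -1.2 -0.1] 11.0
contact_force: [-0.2, 0.9, -0.5]
collar px 317.5 300 335 y 0.0719 tcp [0.566  0.0987 0.1079] F [ 1.2 -0.4  0.2] 11.1333
contact_force: [-0.3, 0.6, 0.0]
collar px 317.5 300 335 y 0.0704 tcp [0.5659 0.0972 0.1079] F [ 0.  -0.1 -0.9] 11.2667
contact_force: [0.0, 1.1, -0.0]
collar px 317.5 300 335 y 0.0689 tcp [0.566  0.0957 0.1079] F [-0.5 -0.6  0.5] 11.4
```

```bash
python3 -m crank '[{"x":0,"y":0.3,"z":0,"wx":0,"wy":0,"wz":0},{"x":0,"y":0.5,"z":1,"wx":0,"wy":0,"wz":0},{"x":0,"y":0.8,"z":2.2,"wx":0,"wy":0,"wz":0},{"x":0,"y":1.8,"z":3,"wx":0,"wy":0,"wz":0},{"x":0,"y":3.1,"z":3,"wx":0,"wy":0,"wz":0},{"x":0,"y":4.4,"z":3,"wx":0,"wy":0,"wz":0},{"x":0,"y":5.7,"z":3,"wx":0,"wy":0,"wz":0},{"x":0,"y":7,"z":3,"wx":0,"wy":0,"wz":0},{"x":0,"y":8.3,"z":3,"wx":0,"wy":0,"wz":0},{"x":0,"y":9.5,"z":3,"wx":0,"wy":0,"wz":0},{"x":0,"y":10,"z":3,"wx":0,"wy":0,"wz":0},{"x":0,"y":10,"z":3,"wx":0,"wy":0,"wz":0}]' | sed -n '1,4p'
python3 - <<'E'
from h import *
c=lambda u,v:(165+(v+.5)/4-.5,205+(u+.5)/4-.5)
L=atz('top',c(85,70),.119);R=atz('top',c(518,84),.119)
ey=(L-R)[:2]/np.linalg.norm((L-R)[:2]);ex=np.array([ey[1],-ey[0]]);O=(L+R)[:2]/2-.007*ey-.02*ex
im=snap('top','t6.png')
def yel(f,box,r):
    q=cv2.imread('pics/'+f);r0,r1,c0,c1=box;h=cv2.cvtColor(q,cv2.COLOR_BGR2HSV)[r0:r1,c0:c1].astype(int)
    k=(h[...,0]>12)&(h[...,0]<30)&(h[...,1]>110)&(h[...,2]>60);v,u=np.nonzero(k);return k.sum(),v.mean()+r0,u.mean()+c0
for f in('top0.png','t3.png','t6.png'):
    for n,box,z in(('knob',(209,233,245,320),.125),('collar',(177,198,245,318),.088),('plg',(234,246,245,320),.045)):
        k,v,u=yel(f,box,0);r=atz('top',(v,u),z)[:2]-O;print(f,n,k,round(v,1),round(u,2),'rig x',(r@ex).round(4),'feed mm',(45-1e3*r@ey).round(1))
A=cv2.resize(im[165:255,205:355,::-1],None,fx=5,fy=5,interpolation=2);cv2.imwrite('pics/t6c.png',A)
E
```

```text
time: 12.4
tcp_pos: [0.5653, 0.3994, 0.1977]
tool_rot: [1.0, -0.012, 0.0, -0.0]
contact_force: [-0.9, 0.5, 0.3]
top0.png knob 119 219.3 262.83 rig x -0.0598 feed mm 3.8
top0.png collar 104 186.3 265.34 rig x 0.0192 feed mm 4.5
top0.png plg 32 239.2 264.16 rig x -0.0978 feed mm 4.3
t3.png knob 117 219.7 274.61 rig x -0.0598 feed mm 29.2
t3.png collar 95 186.7 276.12 rig x 0.019 feed mm 28.9
t3.png plg 36 239.3 274.75 rig x -0.0975 feed mm 28.9
t6.png knob 117 220.2 285.62 rig x -0.0601 feed mm 52.9
t6.png collar 94 186.6 286.74 rig x 0.02 feed mm 52.9
t6.png plg 30 239.6 284.9 rig x -0.0974 feed mm 52.5
```

View pics/t6c.png

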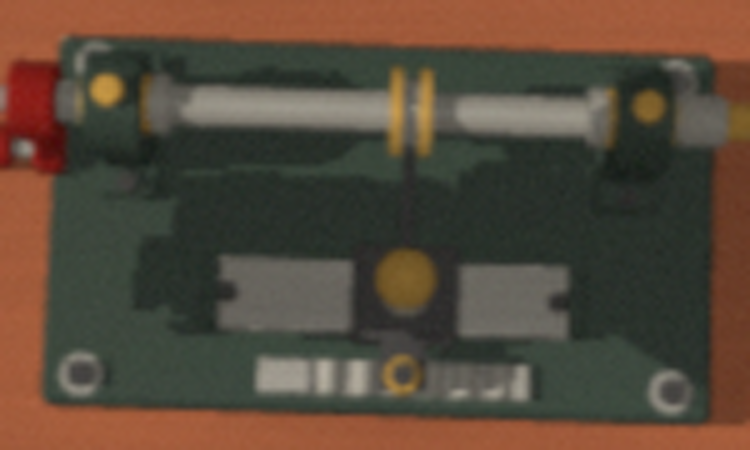

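The top view shows the ball at crop (405,280) and the plunger at (403,374). All three marks agree on a feed of about 52.8 mm, past the third crest but not yet at the notch bottom. I'll check the bar's scallop phase numerically.

```bash
python3 - <<'E'
from h import *
c=lambda u,v:(165+(v+.5)/4-.5,205+(u+.5)/4-.5)
L=atz('top',c(85,70),.119);R=atz('top',c(518,84),.119)
ey=(L-R)[:2]/np.linalg.norm((L-R)[:2]);ex=np.array([ey[1],-ey[0]]);O=(L+R)[:2]/2-.007*ey-.02*ex
fs=np.arange(-22,114,2)
for f in('top0.png','t3.png','t6.png'):
    q=cv2.cvtColor(cv2.imread('pics/'+f),cv2.COLOR_BGR2GRAY).astype(np.float32);o=[]
    for F in fs:
        P=np.array([proj('top',np.array([*(O+x*ex+(.045-F/1e3)*ey),.032])) for x in np.linspace(-.103,-.093,6)],np.float32)
        o.append(int(cv2.remap(q,P[:,1],P[:,0],1).mean()))
    print(f,' '.join(f'{a}:{b}' for a,b in zip(fs,o)))
E
```

```text
top0.png -22:61 -20:61 -18:66 -16:98 -14:124 -12:135 -10:129 -8:113 -6:101 -4:103 -2:96 0:85 2:77 4:75 6:76 8:80 10:72 12:58 14:61 16:76 18:88 20:86 22:82 24:85 26:88 28:87 30:85 32:86 34:88 36:87 38:83 40:85 42:88 44:90 46:95 48:105 50:108 52:100 54:92 56:94 58:113 60:133 62:149 64:150 66:138 68:117 70:97 72:88 74:95 76:123 78:145 80:151 82:139 84:118 86:95 88:89 90:104 92:126 94:144 96:150 98:141 100:119 102:99 104:107 106:123 108:133 110:127 112:100
t3.png -22:67 -20:68 -18:74 -16:108 -14:136 -12:149 -10:151 -8:151 -6:151 -4:151 -2:151 0:152 2:152 4:151 6:147 8:134 10:117 12:132 14:152 16:153 18:130 20:111 22:115 24:106 26:96 28:89 30:86 32:87 34:88 36:77 38:66 40:75 42:89 44:93 46:92 48:94 50:95 52:93 54:91 56:92 58:95 60:94 62:93 64:100 66:101 68:97 70:93 72:93 74:99 76:113 78:141 80:157 82:151 84:128 86:105 88:97 90:113 92:137 94:157 96:164 98:155 100:131 102:110 104:117 106:135 108:146 110:139 112:110
t6.png -22:67 -20:68 -18:74 -16:108 -14:136 -12:149 -10:151 -8:151 -6:151 -4:152 -2:151 0:151 2:151 4:151 6:148 8:132 10:118 12:132 14:154 16:164 18:152 20:129 22:104 24:100 26:115 28:138 30:157 32:164 34:153 36:128 38:105 40:91 42:89 44:99 46:116 48:115 50:96 52:86 54:83 56:87 58:89 60:79 62:68 64:79 66:90 68:93 70:91 72:92 74:98 76:98 78:99 80:103 82:103 84:98 86:91 88:91 90:96 92:97 94:100 96:106 98:111 100:109 102:101 104:111 106:130 108:143 110:137 112:109
```

```bash
python3 -m crank '[{"x":0,"y":-1.3,"z":0,"wx":0,"wy":0,"wz":0},{"x":0,"y":-2.7,"z":0,"wx":0,"wy":0,"wz":0},{"x":0,"y":-4.1,"z":0,"wx":0,"wy":0,"wz":0},{"x":0,"y":-5.5,"z":0,"wx":0,"wy":0,"wz":0},{"x":0,"y":-6.9,"z":0,"wx":0,"wy":0,"wz":0},{"x":0,"y":-8.2,"z":0,"wx":0,"wy":0,"wz":0},{"x":0,"y":-9.1,"z":0,"wx":0,"wy":0,"wz":0},{"x":0,"y":-9.5,"z":0,"wx":0,"wy":0,"wz":0},{"x":0,"y":-9.5,"z":-1.2,"wx":0,"wy":0,"wz":0},{"x":0,"y":-9.5,"z":-2.4,"wx":0,"wy":0,"wz":0},{"x":0,"y":-9.5,"z":-3,"wx":0,"wy":0,"wz":0},{"x":0,"y":-9.5,"z":-3,"wx":0,"wy":0,"wz":0}]' | sed -n '1,4p'
python3 -m crank '[{"x":0,"y":-0.2,"z":0,"wx":0,"wy":0,"wz":0},{"x":0,"y":-0.4,"z":0,"wx":0,"wy":0,"wz":0},{"x":0,"y":-0.5,"z":0,"wx":0,"wy":0,"wz":0},{"x":0,"y":-0.5,"z":0,"wx":0,"wy":0,"wz":0}]' | sed -n '1,4p'
python3 -c "
from h import *
collar()"
```

```text
time: 13.45
tcp_pos: [0.5632, 0.1102, 0.1041]
tool_rot: [1.0, -0.014, -0.003, 0.0]
contact_force: [-0.5, 0.9, -0.7]
time: 13.78
tcp_pos: [0.5668, 0.0954, 0.1094]
tool_rot: [1.0, -0.014, 0.001, -0.0]
contact_force: [-0.3, -0.5, 0.6]
collar px 318.5 301 336 y 0.0679 tcp [0.5667 0.0956 0.1092] F [ 0.9  0.2 -0. ] 13.8333
```

```bash
python3 -m crank '[{"x":0,"y":-0.04,"z":0,"wx":0,"wy":0,"wz":0}]' | sed -n '4p'
python3 -c "
from h import *
collar()"
python3 -m crank '[{"x":0,"y":-0.04,"z":0,"wx":0,"wy":0,"wz":0}]' | sed -n '4p'
python3 -c "
from h import *
collar()"
python3 -m crank '[{"x":0,"y":-0.03,"z":0,"wx":0,"wy":0,"wz":0}]' | sed -n '4p'
python3 -c "
from h import *
collar()"
```

```text
contact_force: [-0.4, 0.8, 0.1]
collar px 317.5 300 335 y 0.0677 tcp [0.5663 0.0947 0.1085] F [-0.6 -0.4 -0.2] 13.9667
contact_force: [0.7, 1.1, 0.6]
collar px 317.5 300 335 y 0.0667 tcp [0.5661 0.0935 0.1081] F [-1.2  0.6 -0.2] 14.1
contact_force: [0.9, 0.5, -0.2]
collar px 317.5 300 335 y 0.0658 tcp [0.566  0.0926 0.1079] F [0.3 0.9 0.2] 14.2333
```

```bash
python3 -m crank '[{"x":0,"y":-0.04,"z":0,"wx":0,"wy":0,"wz":0}]' | sed -n '4p'
python3 -c "
from h import *
collar()"
python3 -m crank '[{"x":0,"y":-0.03,"z":0,"wx":0,"wy":0,"wz":0}]' | sed -n '4p'
python3 -c "
from h import *
collar()"
python3 -m crank '[{"x":0,"y":-0.02,"z":0,"wx":0,"wy":0,"wz":0}]' | sed -n '4p'
python3 -c "
from h import *
collar()"
```

```text
contact_force: [0.1, 0.7, -0.1]
collar px 317.5 300 335 y 0.0645 tcp [0.566  0.0913 0.1078] F [-0.4  0.4 -0. ] 14.3667
contact_force: [-0.6, 0.8, 0.2]
collar px 317.5 300 335 y 0.0636 tcp [0.5659 0.0904 0.1078] F [0.4 1.1 0.6] 14.5
contact_force: [-0.3, 0.8, -0.2]
collar px 317.5 300 335 y 0.063 tcp [0.5659 0.0899 0.1078] F [0.6 0.3 0.2] 14.6333
```

```bash
python3 -m crank '[{"x":0,"y":0.3,"z":0,"wx":0,"wy":0,"wz":0},{"x":0,"y":0.5,"z":1,"wx":0,"wy":0,"wz":0},{"x":0,"y":0.8,"z":2.2,"wx":0,"wy":0,"wz":0},{"x":0,"y":1.8,"z":3,"wx":0,"wy":0,"wz":0},{"x":0,"y":3.1,"z":3,"wx":0,"wy":0,"wz":0},{"x":0,"y":4.4,"z":3,"wx":0,"wy":0,"wz":0},{"x":0,"y":5.7,"z":3,"wx":0,"wy":0,"wz":0},{"x":0,"y":7,"z":3,"wx":0,"wy":0,"wz":0},{"x":0,"y":8.3,"z":3,"wx":0,"wy":0,"wz":0},{"x":0,"y":9.5,"z":3,"wx":0,"wy":0,"wz":0},{"x":0,"y":10,"z":3,"wx":0,"wy":0,"wz":0},{"x":0,"y":10,"z":3,"wx":0,"wy":0,"wz":0}]' | sed -n '1,4p'
python3 - <<'E'
from h import *
c=lambda u,v:(165+(v+.5)/4-.5,205+(u+.5)/4-.5)
L=atz('top',c(85,70),.119);R=atz('top',c(518,84),.119)
ey=(L-R)[:2]/np.linalg.norm((L-R)[:2]);ex=np.array([ey[1],-ey[0]]);O=(L+R)[:2]/2-.007*ey-.02*ex
snap('top','t7.png')
def yel(f,box):
    q=cv2.imread('pics/'+f);r0,r1,c0,c1=box;h=cv2.cvtColor(q,cv2.COLOR_BGR2HSV)[r0:r1,c0:c1].astype(int)
    k=(h[...,0]>12)&(h[...,0]<30)&(h[...,1]>110)&(h[...,2]>60);v,u=np.nonzero(k);return k.sum(),v.mean()+r0,u.mean()+c0
for f in('t6.png','t7.png'):
    for n,box,z in(('knob',(209,233,245,320),.125),('collar',(177,198,245,318),.088),('plg',(234,246,245,320),.045),('cupL',(177,190,221,232),.119),('cupR',(180,193,329,340),.119)):
        k,v,u=yel(f,box);r=atz('top',(v,u),z)[:2]-O;print(f,n,k,round(v,1),round(u,2),'feed mm',(45-1e3*r@ey).round(1))
E
```

```text
time: 15.63
tcp_pos: [0.5653, 0.3933, 0.1976]
tool_rot: [1.0, -0.012, 0.0, -0.0]
contact_force: [-0.0, -0.2, 0.3]
t6.png knob 117 220.2 285.62 feed mm 52.9
t6.png collar 94 186.6 286.74 feed mm 52.9
t6.png plg 30 239.6 284.9 feed mm 52.5
t6.png cupL 38 182.5 226.0 feed mm -80.3
t6.png cupR 37 185.8 334.41 feed mm 157.2
t7.png knob 119 220.3 288.43 feed mm 58.9
t7.png collar 81 187.6 289.37 feed mm 58.9
t7.png plg 35 239.5 287.51 feed mm 58.6
t7.png cupL 38 182.5 226.0 feed mm -80.3
t7.png cupR 36 185.8 334.33 feed mm 157.0
```

```bash
python3 -c "
from bench import bot
print(bot.finish_job())"
```

```text
the job is handed in; nothing more can be done
None
```

I pushed the feed lever with the outside of the shut fingers and handed in the job at about 15.6 s. By camera it rests at about 58 mm of feed (readings of 57–59), in the third notch, and never went further. I felt no clicks: the lever never jumped ahead and the push stayed under about 2 N, so the plunger's seating is judged from the pictures alone. The crank and loose items weren't touched as far as I could tell, but I didn't measure them again at the end.

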